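Sanding block away, lid shut

ROBOT

A 6-joint arm with a two-finger parallel gripper is mounted at the origin on a cart in front of the work surface, level with it; the furniture and walls round the work are solid. World frame = base frame: x ahead of the robot, y to its left, z up, the work surface at z = 0. Lengths are in m, angles in rad, forces in N, time in s.
With the tool pointing down it reaches from about 0.35 to 0.875 m from the base axis. Payload 4.2 kg.
Tool frame: the origin (TCP) lies on the centre line of the jaws, within the pads' length; the fingertips stand 22 mm ahead of it and the grasp point (between the pads) lies 3 mm ahead of it; z points along the fingers, y is the line along which they close (so a half turn about z gives the same grasp; the last joint's range is limited). The gripper opens to 87 mm and grips with 3 to 60 N. Pads are 19 mm wide; open, the fingers measure 117 mm over their backs; the gripper's body (75 mm by 190 mm) begins 51 mm behind the grasp point.
Start: joints at [-0.887, 0.385, 0.008, 0, -1.194, -0.259], TCP at [0.258, -0.569, 0.245] pointing down, gripper open.
Joint ranges: [-3.14, 3.14], [-1.21, 2.06], [-1.07, 1.41], [-3.16, 2.05], [-2.99, -0.16], [-3.1, 3.1]. Speed limits (rad/s): [2.79, 2.79, 3.14, 3.14, 3.14, 3.14].

INTERFACE

Orientations are given as a unit quaternion [w, x, y, z].
In Python, from bench import sense, imaging, close_job gives the robot as it stands.
- The arm moves only by the tool apply_moves, never from a script. Its argument "commands" is a list of rows, each an object of numbers: "fingers": the closure, from 0 (fully open) to 1 (shut); "tx", "ty", "tz": the shift along the world's x, y, z in cm; "spin": the turn about the world's z in rad. A call has exactly 8 rows; each row is the pose to reach, as a shift and turn from the pose commanded when the call began; what a row does not reach only later rows make up. A row lasts 1/12 s, in which the tool goes at most 41.7 mm and 7.16 degrees, less where a joint would pass 70% of its speed; a pose out of reach is approached as far as the arm can. A call with a gripper value outside its range is refused whole. The fingers move at their own pace and stop on an object; "grip_force" is the grip in N (left out, the last holds). Time passes only in rows, so rows that repeat a pose let the fingers close, or fill a call up. It gives the time, the measured TCP pose, the force, the opening and the grip force at its end, in the units of the state.
- sense(): the state, without advancing time (a new reading comes with each control period).
- imaging.snapshot(name): name is "scene" or "top" or "wrist"; returns a dict with "pixels" (384x512x3 uint8, blue, green, red), "fx", "fy", "cx", "cy" (pixels), "R" (3x3) and "t" (3): a world point X has camera coordinates R X + t. Camera axes: x right, y down, z forward; pixel columns grow to the right and rows downward; lengths in m; the calibration is good to about 2 mm. A picture is of the moment at which its call begins. There is no depth.
- close_job(): hands the job in; it is judged then, once.
Trained networks look in a picture, given as the dict that the camera call returned (one of the last four; its "shot" number tells which), for a name from the list of things; names that differ only in an ending like _2 or _b are one class to them, and where a whole thing is asked for, a point or a joint stands for the part that bears it (a point fixed in the world has none). Each returns a list of dicts, best first, with "conf" (0 to 1); they miss things now and then, are a little off and sometimes report something else, mostly with a low value. They report only what shows in the picture. A call takes as long as a camera call. They do not tell look-alikes from the thing itself.
- imaging.find_in(picture, query): "rect" ([left, top, right, bottom] as shares, 0 to 1, of the picture: columns of its width, rows of its height, round what is visible of it).
The state is a dict: "time": time; "qpos": joint angles; "dq": joint speeds; "effort": joint torques, N m; "tcp_pos": TCP position; "ee_rot": TCP orientation; "contact_force": force on the tool from outside, world axes, zero at the start; "wrist_torque": the same for the moment, N m; "gripper_width": finger opening in m; "finger_force": force on a finger pad.
Only numpy, scipy, OpenCV 4.12 (cv2) and the standard library are available. Lean on these libraries where they do the work, as an engineer would, in place of code of your own. Each camera call takes 0.05 s, during which the arm holds its last target. There are 200 camera calls.

TASK

Lift the cork sanding block out of its leaning wooden holder and put it into the open plywood box, then shut the box's green lid fully.

Things in the scene. Friction and masses are not known exactly. Their poses are not given: they have to be found in the camera images.
- sanding_block: Loose brown cork sanding block, 110 x 62 x 22 mm, about 60 g. Its own origin and axes are of no use: take block_mid, which lies at its centre and along its sides.
- block_mid (a point): Centre of the block: x along its 110 mm, y along its 62 mm, z through its 22 mm. It starts on a long edge in the holder, leaning 25 degrees from upright, top toward the robot: x level along the slot, y up the lean, z across the slot, away from the robot and up. Its upper 38 mm stand free; grip it across the 22 mm with the fingers tilted along the lean.
- block_holder: Fixed brown wooden holder, 110 x 144 mm, about 65 mm high. Origin on the table under it; x away from the robot, y along the slot, z up. The slot is 28 mm wide, 124 mm long, and leans 25 degrees from upright, top toward -x; its -x wall is 24 mm deep, the +x wall and ends 18 mm, along the lean. The slot's floor centre is 36 mm above the origin.
- kit_box: Fixed open plywood box, 136 (x) x 164 (y) x 90 mm high outside, walls and floor 7 mm, so 122 x 150 mm inside and 83 mm deep. Origin in the middle of its underside, x away from the robot, y along the long side, z up. The block fits standing on a long edge along y.
- kit_lid (a joint): Angle of the green lid (rad): 0 shut on the rim, growing as it opens, about 1.57 upright, stop at 1.9. A stiff friction hinge (0.22 N m) holds it wherever it is left, so it must be pushed all the way down. Flat 8 mm board without a knob, 148 mm from hinge to free edge, 164 mm wide; shut, it overhangs the box's front by 12 mm.
- lid_hinge (a point): Middle of the lid's hinge axis, on the far (+x) top edge of the box, 90.5 mm above the table, level with the lid's underside when shut. The axis runs along the box's y.
- lid_edge (a point): Middle of the lid's free edge, at half its thickness, 148 mm from the hinge.
Mind the look-alikes: they are no part of the job. Leave any yellow look-alike of the sanding_block alone.

How it is judged:
On the way:
1. the block is in the box and let go, the lid still open (x of block_mid in the frame of kit_box between -0.062 and 0.062 m and y of block_mid in the frame of kit_box between -0.075 and 0.075 m and z of block_mid in the frame of kit_box between 0 and 0.075 m and contact force between the fingers and sanding_block below 0.2 N and value of joint kit_lid above 0.3 rad), for 0.2 s.
At the end, for the whole second after the job is handed in: The block's centre is within the box's walls (62 mm of the box's middle in x, 75 mm in y, at most 75 mm above the table) and at rest, and the lid is shut to within 0.04 rad (6 mm at its free edge) (x of block_mid in the frame of kit_box between -0.062 and 0.062 m and y of block_mid in the frame of kit_box between -0.075 and 0.075 m and z of block_mid in the frame of kit_box between 0 and 0.075 m and value of joint kit_lid below 0.04 rad and linear speed of sanding_block below 0.02 m/s); the robot touches nothing.
It also fails if it takes over 48 s, if anything falls off the work surface, if the arm or the gripper's body presses on something with over 40 N, if the wrist force passes 120 N, or if a joint passes its speed limit or range.

## Working session

There is one attempt and no reset: what is moved stays moved. The work goes in short steps, Python scripts to look and compute and a tool call to move; the robot and the scene stay as the last step left them, time stands still between calls to the robot, and variables do not carry over. Pictures are saved under pics/ and viewed, at most 10 in all, crops included, and the job is handed in when it is done.

Besides the shell and the picture viewer there is one more tool, called as a command line: name --argument value ..., lists and objects as JSON in quotes. apply_moves: Moves the arm, as the interface text tells. Its arguments: {"type":"object","properties":{"commands":{"type":"array"},"grip_force":{"type":"number"}},"required":["commands"]}

```bash
ls; mkdir -p pics
python3 - <<'E'
from bench import sense, imaging
import cv2, numpy as np
s=sense(); print({k:np.round(v,3).tolist() for k,v in s.items()})
for n in ["scene","top"]:
    p=imaging.snapshot(n); cv2.imwrite(f"pics/{n}0.png",p["pixels"])
    print(n,p["fx"],p["fy"],p["cx"],p["cy"],np.round(p["R"],4).tolist(),np.round(p["t"],4).tolist())
    for q in ["sanding_block","block_holder","kit_box","kit_lid"]:
        for d in imaging.find_in(p,q)[:3]:
            print(q,round(d["conf"],2),np.round(np.array(d["rect"])*[512,384,512,384],1).tolist())
E
```

```text
pics
{'time': 0.0, 'qpos': [-0.887, 0.386, 0.007, -0.001, -1.194, -0.259], 'dq': [-0.0, 0.002, 0.001, 0.0, 0.001, 0.0], 'effort': [-0.0, -39.066, 18.741, 4.22, 0.011, -0.0], 'tcp_pos': [0.257, -0.569, 0.243], 'ee_rot': [-0.0, -0.211, 0.978, 0.001], 'contact_force': [1.048, -0.445, -0.705], 'wrist_torque': [0.001, -0.022, -0.012], 'finger_force': 0.0, 'gripper_width': 0.087}
scene 441.35791525781 441.35791525781 250.0332431541896 195.8002305986217 [[0.5354, -0.8443, 0.0222], [-0.4926, -0.3335, -0.8038], [0.6861, 0.4194, -0.5945]] [-0.564, 0.2373, 0.9372]
sanding_block 0.65 [225.1, 178.5, 238.9, 198.0]
sanding_block 0.65 [324.5, 271.4, 368.5, 317.8]
sanding_block 0.59 [268.5, 247.3, 302.1, 287.4]
block_holder 0.55 [219.2, 184.9, 272.3, 222.4]
kit_box 0.9 [114.0, 87.6, 194.0, 202.2]
kit_lid 0.75 [148.4, 88.6, 193.9, 151.3]
top 499.76614400652454 499.76614400652454 242.24104945485126 190.65891386262808 [[-0.0218, -0.9997, -0.0071], [-0.9815, 0.0227, -0.1903], [0.1904, 0.0028, -0.9817]] [-0.3041, 0.55, 1.4899]
sanding_block 0.81 [329.5, 199.1, 358.3, 233.9]
sanding_block 0.77 [210.9, 177.2, 251.4, 207.1]
sanding_block 0.53 [279.4, 209.7, 283.6, 222.8]
block_holder 0.7 [210.3, 163.3, 265.4, 214.7]
kit_box 0.93 [86.2, 136.9, 166.7, 217.7]
kit_lid 0.72 [86.0, 136.9, 168.6, 216.5]
kit_lid 0.55 [84.8, 132.9, 154.7, 168.8]
kit_lid 0.19 [214.1, 174.8, 249.8, 201.6]
```

View pics/scene0.png

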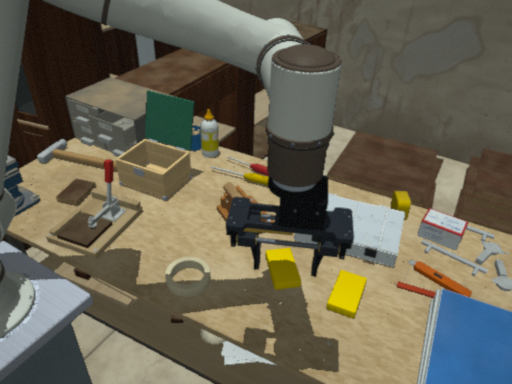

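View pics/top0.png

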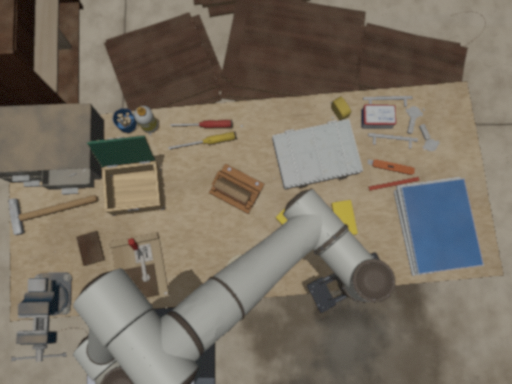

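The scene view shows the box with its green lid open at (155,150), the holder partly hidden behind the gripper at about (240,205), two yellow blocks at (283,268) and (347,293), and dark plates at (75,192) and (85,230). In the top view the holder is at (237,188) and the box at (132,178).

Candidates for the block in the top view:
- the brown block in the slotted holder at (237,188)
- the dark plate at (90,247)
- the dark plate in the clamp jig at (150,265)
- the yellow blocks at (297,205) and (345,215)

By the description it is the one in the holder. I'll check that in a crop.

```bash
cat > h.py <<'E'
import numpy as np
def ray(p,u,v,z):
    R=np.array(p["R"]);t=np.array(p["t"]);c=-R.T@t
    d=R.T@np.array([(u-p["cx"])/p["fx"],(v-p["cy"])/p["fy"],1.])
    return c+d*(z-c[2])/d[2]
def proj(p,X):
    q=np.array(p["R"])@np.array(X)+np.array(p["t"]); return q[0]/q[2]*p["fx"]+p["cx"],q[1]/q[2]*p["fy"]+p["cy"]
E
python3 - <<'E'
import cv2
from bench import imaging
from h import *
p=imaging.snapshot("top")
im=p["pixels"]
a=cv2.resize(im[128:222,80:275],None,fx=4,fy=4,interpolation=cv2.INTER_CUBIC); cv2.imwrite("pics/crop1.png",a)
for n,u,v,z in [("holder",237,188,.06),("boxrim",132,187,.09)]: print(n,ray(p,u,v,z))
E
```

```text
holder [ 0.55013208 -0.30054198  0.06      ]
boxrim [0.55456423 0.01559253 0.09      ]
```

View pics/crop1.png

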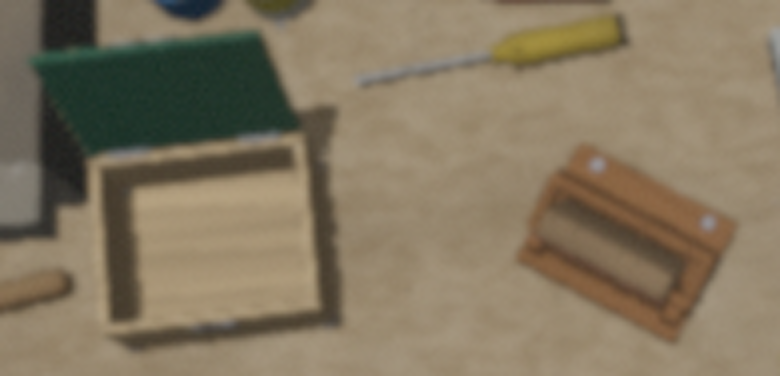

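The crop shows the cork block in the holder's slot: a grey-brown strip from (540,225) to (680,285) in the crop, with the holder's screw-headed far rail behind it. The box rim corners are at (90,155), (303,135), (322,310) and (110,330), and the lid edge runs from (32,58) to (262,35).

Run:
```python
from bench import imaging
from h import *
from scipy.optimize import least_squares
p=imaging.snapshot("top")
f=lambda c:(c[0]/4+80-.4,c[1]/4+128-.4)
rim=[f(c) for c in [(90,155),(303,135),(322,310),(110,330)]]
mod=np.array([(68,82,90),(68,-82,90),(-68,-82,90),(-68,82,90)])/1000
lidpx=[f((32,58)),f((262,35))]
def T(q,P):
    c,s=np.cos(q[2]),np.sin(q[2]); return np.array([q[0]+c*P[0]-s*P[1],q[1]+s*P[0]+c*P[1],P[2]])
def res(q):
    r=[np.subtract(proj(p,T(q,m)),a) for m,a in zip(mod,rim)]
    for y,a in zip((.082,-.082),lidpx):
        r.append(np.subtract(proj(p,T(q,(.068-.148*np.cos(q[3]),y,.0905+.148*np.sin(q[3])))),a))
    return np.ravel(r)
o=least_squares(res,[.55,.015,0,1.6]); print("box",o.x.round(4),o.fun.round(1))
for c,z in [((585,145),.065),((735,222),.065),((518,258),.045),((675,340),.045),((598,165),.065),((707,222),.065),((565,195),.0956),((685,258),.0956),((538,240),.0863),((665,300),.0863)]:
    print(c,z,ray(p,*f(c),z).round(4))
```

```text
box [0.5591 0.0185 0.0944 1.8046] [ 0.4  0.5  0.9 -0.6 -0.1 -0.6 -1.7  0.7 -0.5  0.5  1.  -0.5]
(585, 145) 0.065 [ 0.626  -0.2677  0.065 ]
(735, 222) 0.065 [ 0.5626 -0.3817  0.065 ]
(518, 258) 0.045 [ 0.5422 -0.2137  0.045 ]
(675, 340) 0.045 [ 0.4753 -0.3337  0.045 ]
(598, 165) 0.065 [ 0.6099 -0.2774  0.065 ]
(707, 222) 0.065 [ 0.5631 -0.3602  0.065 ]
(565, 195) 0.0956 [ 0.5799 -0.2531  0.0956]
(685, 258) 0.0956 [ 0.5295 -0.3422  0.0956]
(538, 240) 0.0863 [ 0.5477 -0.2318  0.0863]
(665, 300) 0.0863 [ 0.4996 -0.3266  0.0863]
```

apply_moves --commands '[{"tx": 2.5, "ty": 2.3, "tz": 0, "spin": 0.08}, {"tx": 5.5, "ty": 5, "tz": 0, "spin": 0.16}, {"tx": 8.5, "ty": 7.8, "tz": 0, "spin": 0.24}, {"tx": 11.5, "ty": 10.5, "tz": 0, "spin": 0.32}, {"tx": 14.5, "ty": 13.3, "tz": 0, "spin": 0.4}, {"tx": 17.5, "ty": 16, "tz": 0, "spin": 0.48}, {"tx": 20.5, "ty": 19, "tz": 0, "spin": 0.56}, {"tx": 22.5, "ty": 21, "tz": 0, "spin": 0.635}]'

```text
invalid input at $.commands[0]: expected keys fingers, tx, ty, tz, spin
```

apply_moves --commands '[{"tx": 1.5, "ty": 1.5, "tz": 0}, {"tx": 3, "ty": 3, "tz": 0}, {"tx": 4, "ty": 4, "tz": 0}, {"tx": 4.8, "ty": 4.8, "tz": 0}, {"tx": 4.8, "ty": 4.8, "tz": 0}, {"tx": 4.8, "ty": 4.8, "tz": 0}, {"tx": 4.8, "ty": 4.8, "tz": 0}, {"tx": 4.8, "ty": 4.8, "tz": 0}]'

```text
invalid input at $.commands[0]: expected keys fingers, tx, ty, tz, spin
```

Run:
```python
import cv2
from bench import imaging,sense
from h import *
s=sense();print(s["time"],s["tcp_pos"],s["ee_rot"],s["qpos"])
p=imaging.snapshot("wrist"); print(p["fx"],p["R"],p["t"])
cv2.imwrite("pics/w1.png",p["pixels"])
```

```text
0.6 [ 0.25761053 -0.56940401  0.24455591] [ 3.78652088e-05 -2.10783690e-01  9.77532728e-01 -4.21177733e-06] [-8.87395741e-01  3.84662116e-01  7.88244002e-03 -6.84646371e-05
 -1.19397478e+00 -2.58622209e-01]
296.00627963863326 [[-0.41242897  0.91098916  0.00104857]
 [ 0.88413275  0.39999241  0.2414857 ]
 [ 0.21957144  0.10052277 -0.97040381]] [ 0.62411068 -0.02871779  0.38888259]
```

View pics/w1.png

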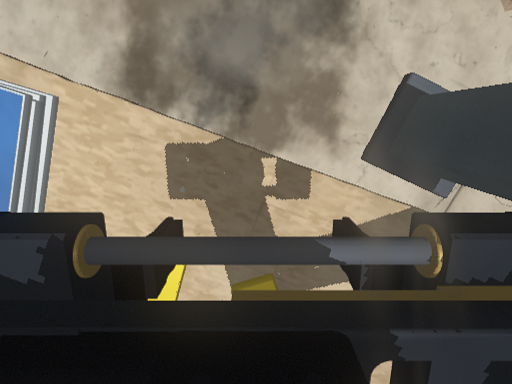

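The wrist picture shows the open fingers at (165,245) and (350,245), and a view back toward the robot. To see the holder I will stop past it along its slot.

apply_moves --commands '[{"fingers": 0, "tx": 2.5, "ty": 2.5, "tz": 0, "spin": 0.08}, {"fingers": 0, "tx": 5, "ty": 5.3, "tz": 0, "spin": 0.16}, {"fingers": 0, "tx": 7.8, "ty": 8.2, "tz": 0, "spin": 0.24}, {"fingers": 0, "tx": 10.6, "ty": 11.1, "tz": 0, "spin": 0.32}, {"fingers": 0, "tx": 13.4, "ty": 14, "tz": 0, "spin": 0.4}, {"fingers": 0, "tx": 16.2, "ty": 17, "tz": 0, "spin": 0.48}, {"fingers": 0, "tx": 19, "ty": 20, "tz": 0, "spin": 0.56}, {"fingers": 0, "tx": 21.6, "ty": 22.8, "tz": 0, "spin": 0.635}]'

```text
time: 1.32
tcp_pos: [0.4749, -0.3396, 0.2449]
ee_rot: [0.0, -0.507, 0.862, -0.0]
contact_force: [-0.2, -0.4, -0.1]
gripper_width: 0.087
finger_force: 0.0
```

apply_moves --commands '[{"fingers": 0, "tx": 2.6, "ty": 2.7, "tz": 0, "spin": 0}, {"fingers": 0, "tx": 5.3, "ty": 5.5, "tz": 0, "spin": 0}, {"fingers": 0, "tx": 8, "ty": 8.4, "tz": 0, "spin": 0}, {"fingers": 0, "tx": 10, "ty": 10.5, "tz": 0, "spin": 0}, {"fingers": 0, "tx": 12, "ty": 12.5, "tz": 0, "spin": 0}, {"fingers": 0, "tx": 12, "ty": 12.5, "tz": 0, "spin": 0}, {"fingers": 0, "tx": 12, "ty": 12.5, "tz": 0, "spin": 0}, {"fingers": 0, "tx": 12, "ty": 12.5, "tz": 0, "spin": 0}]'

```text
time: 1.98
tcp_pos: [0.5933, -0.2165, 0.2444]
ee_rot: [-0.0, -0.506, 0.863, 0.0]
contact_force: [-0.5, 0.5, -0.2]
gripper_width: 0.0871
finger_force: 0.0
```

Run:
```python
import cv2
from bench import imaging,sense
from h import *
s=sense();print(s["time"],s["tcp_pos"],s["ee_rot"],s["qpos"])
p=imaging.snapshot("wrist"); print(p["fx"],p["R"],p["t"])
np.savez("w2.npz",**{k:p[k] for k in ("fx","fy","cx","cy","R","t")})
cv2.imwrite("pics/w2.png",cv2.resize(p["pixels"],(800,600)))
```

```text
1.9833 [ 0.59325237 -0.21651387  0.24436639] [-3.04378345e-04 -5.05505305e-01  8.62823421e-01  1.93544886e-04] [-9.41023700e-02  3.96308687e-01  2.53809542e-02  4.46193754e-05
 -1.20058880e+00 -4.16775027e-01]
296.00627963863326 [[-0.87248475  0.48863999  0.00115412]
 [ 0.47440019  0.84648827  0.24166522]
 [ 0.11711034  0.21139673 -0.970359  ]] [ 0.62240999 -0.12729864  0.36424679]
```

View pics/w2.png

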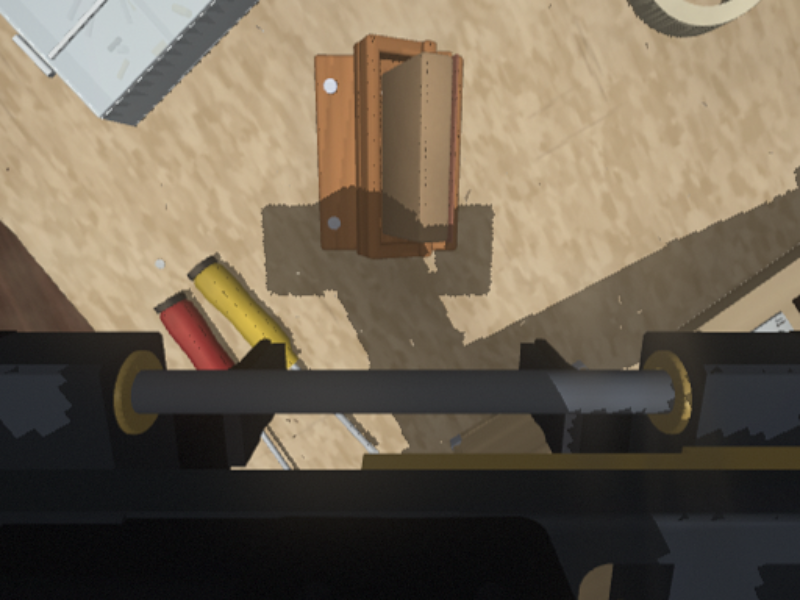

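The wrist view shows the cork block in the slot. Its top face has the corners (421,53), (452,53), (448,242) and (416,240), and the holder's screw rail is on the far side at x≈330. The slot is well aligned with the image columns, so the yaw is right.

Run:
```python
from h import *
p=dict(np.load("w2.npz")); k=.64
ex=np.array([.873,-.488]);ey=np.array([.488,.873])
P={}
for n,u,v,z in [("+n far",421,53,.0956),("+n near",416,240,.0956),("-n far",452,53,.0863),("-n near",448,242,.0863),("wall+ inner far",380,60,.058),("wall+ inner near",381,242,.058),("wall- out far",463,57,.045),("wall- out near",456,249,.045),("flange far",316,56,.012),("flange near",322,248,.012)]:
    X=ray(p,u*k,v*k,z)[:2]; d=X-[.5577,-.2982]; P[n]=X
    print(n,X.round(4),"u,v",(d@ex).round(4),(d@ey).round(4))
for a in("+n","-n","wall+ inner","flange"):
    d=P[a+" near"]-P[a+" far"]; print(a,np.degrees(np.arctan2(d[1],d[0])),np.hypot(*d))
```

```text
+n far [ 0.5154 -0.3318] u,v -0.0205 -0.05
+n near [ 0.5688 -0.2407] u,v -0.0184 0.0556
-n far [ 0.4981 -0.3248] u,v -0.039 -0.0523
-n near [ 0.5517 -0.2285] u,v -0.0392 0.0579
wall+ inner far [ 0.5344 -0.3487] u,v 0.0043 -0.0555
wall+ inner near [ 0.592  -0.2472] u,v 0.005 0.0612
wall- out far [ 0.4842 -0.3263] u,v -0.0505 -0.0604
wall- out near [ 0.5478 -0.2149] u,v -0.0493 0.0679
flange far [ 0.5702 -0.3845] u,v 0.053 -0.0693
flange near [ 0.6402 -0.2626] u,v 0.0546 0.0713
+n 59.62994153452097 0.1055697052049077
-n 60.90927369327252 0.11024795432287696
wall+ inner 60.4330242656445 0.11664403702086042
flange 60.13897237367785 0.14060159428106137
```

apply_moves --commands '[{"fingers": 0, "tx": -1.5, "ty": -2.7, "tz": 0, "spin": 0}, {"fingers": 0, "tx": -3, "ty": -5.4, "tz": 0, "spin": 0}, {"fingers": 0, "tx": -4.2, "ty": -7.6, "tz": 0, "spin": 0}, {"fingers": 0, "tx": -4.2, "ty": -7.6, "tz": -3.5, "spin": 0}, {"fingers": 0, "tx": -4.2, "ty": -7.6, "tz": -7, "spin": 0}, {"fingers": 0, "tx": -4.2, "ty": -7.6, "tz": -10.5, "spin": 0}, {"fingers": 0, "tx": -4.2, "ty": -7.6, "tz": -13.5, "spin": 0}, {"fingers": 0, "tx": -4.2, "ty": -7.6, "tz": -15.3, "spin": 0}]'

```text
time: 2.7
tcp_pos: [0.5485, -0.2931, 0.0883]
ee_rot: [-0.002, -0.504, 0.864, 0.002]
contact_force: [0.2, 0.1, 0.4]
gripper_width: 0.0867
finger_force: 0.0
```

apply_moves --commands '[{"fingers": 0.3, "tx": 0, "ty": 0, "tz": 0, "spin": 0}, {"fingers": 0.4, "tx": 0, "ty": 0, "tz": 0, "spin": 0}, {"fingers": 0.5, "tx": 0, "ty": 0, "tz": 0, "spin": 0}, {"fingers": 0.6, "tx": 0, "ty": 0, "tz": 0, "spin": 0}, {"fingers": 0.7, "tx": 0, "ty": 0, "tz": 0, "spin": 0}, {"fingers": 0.8, "tx": 0, "ty": 0, "tz": 0, "spin": 0}, {"fingers": 0.9, "tx": 0, "ty": 0, "tz": 0, "spin": 0}, {"fingers": 0.9, "tx": 0, "ty": 0, "tz": 0, "spin": 0}]' --grip_force 12

```text
time: 3.37
tcp_pos: [0.5518, -0.2924, 0.0921]
ee_rot: [0.0, -0.505, 0.863, -0.0]
contact_force: [-0.2, 0.8, -0.1]
gripper_width: 0.0413
finger_force: 0.1
```

apply_moves --commands '[{"fingers": 0.9, "tx": 0, "ty": 0, "tz": 0, "spin": 0}, {"fingers": 0.9, "tx": 0, "ty": 0, "tz": 0, "spin": 0}, {"fingers": 0.9, "tx": 0, "ty": 0, "tz": 0, "spin": 0}, {"fingers": 0.9, "tx": 0, "ty": 0, "tz": 0, "spin": 0}, {"fingers": 0.9, "tx": 0, "ty": 0, "tz": 0, "spin": 0}, {"fingers": 0.9, "tx": 0, "ty": 0, "tz": 0, "spin": 0}, {"fingers": 0.9, "tx": 0, "ty": 0, "tz": 0, "spin": 0}, {"fingers": 0.9, "tx": 0, "ty": 0, "tz": 0, "spin": 0}]' --grip_force 12

```text
time: 4.03
tcp_pos: [0.5521, -0.2926, 0.0916]
ee_rot: [0.0, -0.505, 0.863, -0.0]
contact_force: [2.2, -1.5, -1.4]
gripper_width: 0.0227
finger_force: 11.6
```

The opening is 22.7 mm, so the block has swung upright and lies flat between the pads. I'll lift it.

apply_moves --commands '[{"fingers": 0.9, "tx": 0, "ty": 0, "tz": 0, "spin": 0}, {"fingers": 0.9, "tx": 0, "ty": 0, "tz": 0.5, "spin": 0}, {"fingers": 0.9, "tx": 0, "ty": 0, "tz": 1.2, "spin": 0}, {"fingers": 0.9, "tx": 0, "ty": 0, "tz": 2.5, "spin": 0}, {"fingers": 0.9, "tx": 0, "ty": 0, "tz": 5, "spin": 0}, {"fingers": 0.9, "tx": 0, "ty": 0, "tz": 8, "spin": 0}, {"fingers": 0.9, "tx": 0, "ty": 0, "tz": 11, "spin": 0}, {"fingers": 0.9, "tx": 0, "ty": 0, "tz": 12, "spin": 0}]' --grip_force 22

```text
time: 4.7
tcp_pos: [0.5529, -0.2932, 0.2175]
ee_rot: [0.002, -0.506, 0.863, -0.003]
contact_force: [0.4, -0.6, 0.5]
gripper_width: 0.0218
finger_force: 22.0
```

Run:
```python
import cv2
from bench import imaging,sense
from h import *
s=sense();print(s["tcp_pos"],s["gripper_width"],s["finger_force"])
p=imaging.snapshot("scene"); q=imaging.snapshot("top")
a=cv2.resize(p["pixels"][70:260,100:320],None,fx=2,fy=2,interpolation=cv2.INTER_CUBIC)
b=cv2.resize(q["pixels"][110:230,80:275],(340,209),interpolation=cv2.INTER_CUBIC); c=np.zeros((380,340,3),np.uint8); c[:209]=b
cv2.imwrite("pics/s2.png",np.hstack([a,c]))
```

```text
[ 0.55289135 -0.29319664  0.21745014] 0.02176246119922898 21.999078635126352
```

View pics/s2.png

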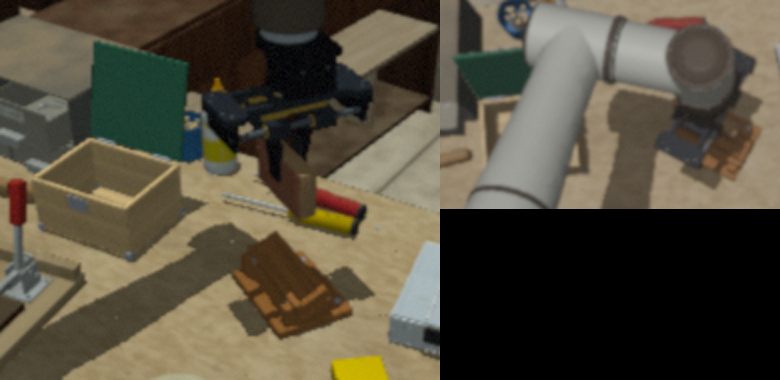

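The block is held upright and clear of the holder, and the lid is still open at (140,100). I'll carry the block over the box.

apply_moves --commands '[{"fingers": 0.9, "tx": -0.2, "ty": 2.5, "tz": 0.5, "spin": 0.08}, {"fingers": 0.9, "tx": -0.4, "ty": 6, "tz": 0.5, "spin": 0.16}, {"fingers": 0.9, "tx": -0.6, "ty": 10, "tz": 0.5, "spin": 0.24}, {"fingers": 0.9, "tx": -0.8, "ty": 14, "tz": 0.5, "spin": 0.32}, {"fingers": 0.9, "tx": -1, "ty": 18, "tz": 0.5, "spin": 0.4}, {"fingers": 0.9, "tx": -1.3, "ty": 22, "tz": 0.5, "spin": 0.48}, {"fingers": 0.9, "tx": -1.6, "ty": 26, "tz": 0.5, "spin": 0.55}, {"fingers": 0.9, "tx": -1.8, "ty": 29, "tz": 0.5, "spin": 0.605}]'

```text
time: 5.47
tcp_pos: [0.5315, -0.0, 0.2146]
ee_rot: [0.002, 0.741, -0.672, -0.002]
contact_force: [0.9, -0.4, -0.6]
gripper_width: 0.0223
finger_force: 22.0
```

apply_moves --commands '[{"fingers": 0.9, "tx": 0, "ty": 1.8, "tz": 0, "spin": 0}, {"fingers": 0.9, "tx": 0, "ty": 1.8, "tz": 0, "spin": 0}, {"fingers": 0.9, "tx": 0, "ty": 1.8, "tz": -2, "spin": 0}, {"fingers": 0.9, "tx": 0, "ty": 1.8, "tz": -4, "spin": 0}, {"fingers": 0.9, "tx": 0, "ty": 1.8, "tz": -5, "spin": 0}, {"fingers": 0.9, "tx": 0, "ty": 1.8, "tz": -5, "spin": 0}, {"fingers": 0.9, "tx": 0, "ty": 1.8, "tz": -5, "spin": 0}, {"fingers": 0.9, "tx": 0, "ty": 1.8, "tz": -5, "spin": 0}]'

```text
time: 6.13
tcp_pos: [0.5341, 0.0152, 0.1671]
ee_rot: [-0.0, 0.739, -0.673, 0.0]
contact_force: [0.1, -0.7, -0.3]
gripper_width: 0.0215
finger_force: 22.0
```

Run:
```python
import cv2
from bench import imaging,sense
from h import *
s=sense();print(s["tcp_pos"],s["gripper_width"],s["qpos"])
p=imaging.snapshot("scene"); q=imaging.snapshot("wrist")
a=cv2.resize(p["pixels"][60:220,80:240],(400,400),interpolation=cv2.INTER_CUBIC)
b=cv2.resize(q["pixels"],(400,300)); c=np.zeros((400,400,3),np.uint8); c[:300]=b
cv2.imwrite("pics/s3.png",np.hstack([a,c]))
```

```text
[0.53409594 0.01519561 0.16709187] 0.021457147117526214 [ 3.32418542e-01  3.03040531e-01 -3.26303421e-01  5.56380722e-04
 -9.40765741e-01 -2.39091903e-01]
```

View pics/s3.png

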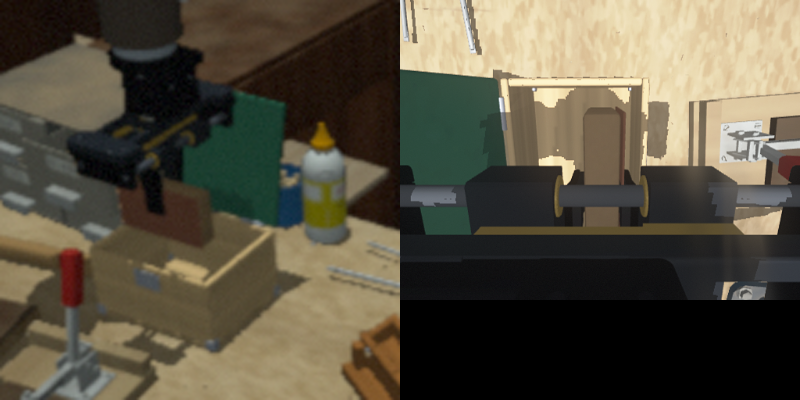

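The block hangs upright inside the rim: in the right half its end is at (605,110) and the rim spans columns 505–643. It is parallel to the box, so I'll lower and release it.

apply_moves --commands '[{"fingers": 0.9, "tx": 0, "ty": 0, "tz": -2, "spin": 0}, {"fingers": 0.9, "tx": 0, "ty": 0, "tz": -4, "spin": 0}, {"fingers": 0.9, "tx": 0, "ty": 0, "tz": -6, "spin": 0}, {"fingers": 0.9, "tx": 0, "ty": 0, "tz": -7.5, "spin": 0}, {"fingers": 0.9, "tx": 0, "ty": 0, "tz": -9, "spin": 0}, {"fingers": 0.9, "tx": 0, "ty": 0, "tz": -9.7, "spin": 0}, {"fingers": 0.9, "tx": 0, "ty": 0, "tz": -10, "spin": 0}, {"fingers": 0.9, "tx": 0, "ty": 0, "tz": -10, "spin": 0}]'

```text
time: 6.9
tcp_pos: [0.5338, 0.0155, 0.0666]
ee_rot: [0.0, 0.74, -0.673, 0.0]
contact_force: [0.1, -0.4, -0.9]
gripper_width: 0.0224
finger_force: 22.0
```

apply_moves --commands '[{"fingers": 0.72, "tx": 0, "ty": 0, "tz": 0, "spin": 0}, {"fingers": 0.62, "tx": 0, "ty": 0, "tz": 0, "spin": 0}, {"fingers": 0.62, "tx": 0, "ty": 0, "tz": 0, "spin": 0}, {"fingers": 0.62, "tx": 0, "ty": 0, "tz": 0, "spin": 0}, {"fingers": 0.62, "tx": 0, "ty": 0, "tz": 0, "spin": 0}, {"fingers": 0.62, "tx": 0, "ty": 0, "tz": 1, "spin": 0}, {"fingers": 0.62, "tx": 0, "ty": 0, "tz": 3, "spin": 0}, {"fingers": 0.62, "tx": 0, "ty": 0, "tz": 6, "spin": 0}]'

```text
time: 7.57
tcp_pos: [0.5319, 0.0151, 0.1257]
ee_rot: [0.002, 0.739, -0.673, -0.002]
contact_force: [0.7, 0.3, -0.2]
gripper_width: 0.0332
finger_force: 0.0
```

apply_moves --commands '[{"fingers": 0.62, "tx": 0, "ty": 0, "tz": 3, "spin": 0}, {"fingers": 0.8, "tx": 0, "ty": 0, "tz": 6, "spin": 0}, {"fingers": 1, "tx": 0, "ty": -1, "tz": 9, "spin": 0}, {"fingers": 1, "tx": 0, "ty": -2, "tz": 12, "spin": 0}, {"fingers": 1, "tx": 0, "ty": -3, "tz": 15, "spin": 0}, {"fingers": 1, "tx": 0, "ty": -4, "tz": 16, "spin": 0}, {"fingers": 1, "tx": 0, "ty": -4, "tz": 16, "spin": 0}, {"fingers": 1, "tx": 0, "ty": -4, "tz": 16, "spin": 0}]'

```text
time: 8.23
tcp_pos: [0.5331, -0.0246, 0.2866]
ee_rot: [-0.001, 0.739, -0.674, -0.0]
contact_force: [-0.8, -0.5, -1.2]
gripper_width: 0.0015
finger_force: 0.0
```

Run:
```python
import cv2
from bench import imaging,sense
from h import *
s=sense();print(s["tcp_pos"],s["gripper_width"])
p=imaging.snapshot("scene"); q=imaging.snapshot("wrist"); t=imaging.snapshot("top")
for d in imaging.find_in(p,"kit_lid")[:1]+imaging.find_in(q,"sanding_block")[:2]: print(d)
a=cv2.resize(p["pixels"][60:220,80:240],(400,400),interpolation=cv2.INTER_CUBIC)
b=cv2.resize(q["pixels"],(400,300)); c=cv2.resize(t["pixels"][90:230,0:187],(400,300))
cv2.imwrite("pics/s4.png",np.hstack([np.vstack([a,np.zeros((200,400,3),np.uint8)]),np.vstack([b,c])]))
```

```text
[ 0.53312781 -0.0245804   0.28660453] 0.001477287601120908
{'rect': [0.4775, 0.4094, 0.5133, 0.6112], 'conf': 0.9}
```

View pics/s4.png

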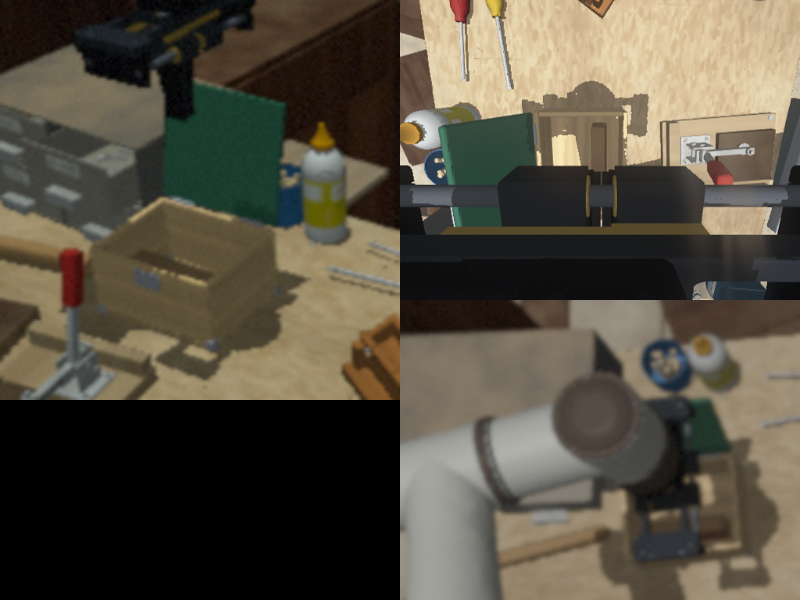

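The block stands in the box: it shows at (598,145) in the wrist half of the picture. The lid still leans back, and the can and bottle behind it are lower than my path. I'll reach over and behind the lid.

apply_moves --commands '[{"fingers": 1, "tx": 3, "ty": 0, "tz": 0, "spin": 0}, {"fingers": 1, "tx": 7, "ty": 0, "tz": 0, "spin": 0}, {"fingers": 1, "tx": 11, "ty": 0, "tz": 0, "spin": 0}, {"fingers": 1, "tx": 15, "ty": 0, "tz": 0, "spin": 0}, {"fingers": 1, "tx": 17.5, "ty": 0, "tz": 0, "spin": 0}, {"fingers": 1, "tx": 17.5, "ty": 0, "tz": 0, "spin": 0}, {"fingers": 1, "tx": 17.5, "ty": 0, "tz": -1, "spin": 0}, {"fingers": 1, "tx": 17.5, "ty": 0, "tz": -2, "spin": 0}]'

```text
time: 9.15
tcp_pos: [0.7082, -0.0241, 0.2651]
ee_rot: [0.0, 0.74, -0.673, -0.0]
contact_force: [-0.0, -0.6, -0.5]
gripper_width: 0.0003
finger_force: 0.0
```

apply_moves --commands '[{"fingers": 1, "tx": 0, "ty": 0, "tz": -1, "spin": 0}, {"fingers": 1, "tx": 0, "ty": 0, "tz": -2.5, "spin": 0}, {"fingers": 1, "tx": 0, "ty": 0, "tz": -4, "spin": 0}, {"fingers": 1, "tx": 0, "ty": 0, "tz": -5.5, "spin": 0}, {"fingers": 1, "tx": 0, "ty": 0, "tz": -5.5, "spin": 0}, {"fingers": 1, "tx": -1, "ty": 0, "tz": -5.5, "spin": 0}, {"fingers": 1, "tx": -2, "ty": 0, "tz": -5.5, "spin": 0}, {"fingers": 1, "tx": -3, "ty": 0, "tz": -5.5, "spin": 0}]'

```text
time: 9.82
tcp_pos: [0.6786, -0.0246, 0.2128]
ee_rot: [-0.001, 0.74, -0.673, 0.001]
contact_force: [2.7, -1.2, 2.2]
gripper_width: 0.0005
finger_force: 1.5
```

apply_moves --commands '[{"fingers": 1, "tx": -1.5, "ty": 0, "tz": 0, "spin": 0}, {"fingers": 1, "tx": -3, "ty": 0, "tz": 0, "spin": 0}, {"fingers": 1, "tx": -4.5, "ty": 0, "tz": 0, "spin": 0}, {"fingers": 1, "tx": -6, "ty": 0, "tz": 0, "spin": 0}, {"fingers": 1, "tx": -7.5, "ty": 0, "tz": 0, "spin": 0}, {"fingers": 1, "tx": -9, "ty": 0, "tz": 0, "spin": 0}, {"fingers": 1, "tx": -10, "ty": 0, "tz": 0, "spin": 0}, {"fingers": 1, "tx": -11, "ty": 0, "tz": 0, "spin": 0}]'

```text
time: 10.48
tcp_pos: [0.5682, -0.0244, 0.2127]
ee_rot: [-0.001, 0.74, -0.673, 0.001]
contact_force: [1.2, -0.3, 0.3]
gripper_width: 0.0003
finger_force: 0.6
```

apply_moves --commands '[{"fingers": 1, "tx": -0.5, "ty": 0, "tz": -1, "spin": 0}, {"fingers": 1, "tx": -1, "ty": 0, "tz": -2, "spin": 0}, {"fingers": 1, "tx": -1.5, "ty": 0, "tz": -3, "spin": 0}, {"fingers": 1, "tx": -1.5, "ty": 0, "tz": -4, "spin": 0}, {"fingers": 1, "tx": -1.5, "ty": 0, "tz": -5, "spin": 0}, {"fingers": 1, "tx": -1.5, "ty": 0, "tz": -6, "spin": 0}, {"fingers": 1, "tx": -1.5, "ty": 0, "tz": -7, "spin": 0}, {"fingers": 1, "tx": -1.5, "ty": 0, "tz": -7.5, "spin": 0}]'

```text
time: 11.15
tcp_pos: [0.5527, -0.0245, 0.1346]
ee_rot: [0.001, 0.739, -0.673, -0.001]
contact_force: [-1.6, 1.0, 1.0]
gripper_width: 0.0004
finger_force: 0.6
```

apply_moves --commands '[{"fingers": 1, "tx": -0.5, "ty": 0, "tz": -0.4, "spin": 0}, {"fingers": 1, "tx": -1, "ty": 0, "tz": -0.8, "spin": 0}, {"fingers": 1, "tx": -1.5, "ty": 0, "tz": -1.1, "spin": 0}, {"fingers": 1, "tx": -1.5, "ty": 0, "tz": -1.4, "spin": 0}, {"fingers": 1, "tx": -1.5, "ty": 0, "tz": -1.6, "spin": 0}, {"fingers": 1, "tx": -1.5, "ty": 0, "tz": -1.7, "spin": 0}, {"fingers": 1, "tx": -1.5, "ty": 0, "tz": -1.8, "spin": 0}, {"fingers": 1, "tx": -1.5, "ty": 0, "tz": -1.8, "spin": 0}]'

```text
time: 11.82
tcp_pos: [0.5376, -0.0245, 0.1208]
ee_rot: [0.001, 0.74, -0.673, -0.0]
contact_force: [-7.0, 2.2, 14.8]
gripper_width: 0.0007
finger_force: 7.4
```

The upward force of 14.8 N at the shut height means the lid is seated. I'll press a little more, then withdraw and check.

apply_moves --commands '[{"fingers": 1, "tx": 0, "ty": 0, "tz": -0.1, "spin": 0}, {"fingers": 1, "tx": 0, "ty": 0, "tz": -0.2, "spin": 0}, {"fingers": 1, "tx": 0, "ty": 0, "tz": -0.2, "spin": 0}, {"fingers": 1, "tx": 0, "ty": 0, "tz": 0.5, "spin": 0}, {"fingers": 1, "tx": 0, "ty": 0, "tz": 3, "spin": 0}, {"fingers": 1, "tx": 0, "ty": -4, "tz": 6, "spin": 0}, {"fingers": 1, "tx": 0, "ty": -8, "tz": 8, "spin": 0}, {"fingers": 1, "tx": 0, "ty": -12, "tz": 9, "spin": 0}]'

```text
time: 12.48
tcp_pos: [0.5397, -0.1348, 0.2083]
ee_rot: [-0.001, 0.741, -0.672, 0.002]
contact_force: [0.7, 0.7, 0.5]
gripper_width: 0.0003
finger_force: 0.0
```

apply_moves --commands '[{"fingers": 1, "tx": 0, "ty": -4, "tz": 0, "spin": 0}, {"fingers": 1, "tx": 0, "ty": -8, "tz": 0, "spin": 0}, {"fingers": 1, "tx": 0, "ty": -10, "tz": 0, "spin": 0}, {"fingers": 1, "tx": 0, "ty": -10, "tz": 0, "spin": 0}, {"fingers": 1, "tx": 0, "ty": -10, "tz": 0, "spin": 0}, {"fingers": 1, "tx": 0, "ty": -10, "tz": 0, "spin": 0}, {"fingers": 1, "tx": 0, "ty": -10, "tz": 0, "spin": 0}, {"fingers": 1, "tx": 0, "ty": -10, "tz": 0, "spin": 0}]'

```text
time: 13.15
tcp_pos: [0.5388, -0.2332, 0.2055]
ee_rot: [-0.0, 0.74, -0.672, 0.0]
contact_force: [0.3, 0.1, 0.3]
gripper_width: 0.0007
finger_force: 0.0
```

Run:
```python
import cv2
from bench import imaging,sense
from h import *
s=sense();print(s["tcp_pos"],s["contact_force"])
p=imaging.snapshot("scene")
print([d for d in imaging.find_in(p,"kit_lid")[:1]])
c,sn=np.cos(.0944),np.sin(.0944)
im=cv2.resize(p["pixels"][100:230,80:240],None,fx=4,fy=4,interpolation=cv2.INTER_CUBIC)
for th,col in((0,(0,0,255)),(.06,(255,0,0))):
  for y in(.082,-.082):
    for zo in (0,):
      x=.068-.148*np.cos(th); z=.0905+.148*np.sin(th)
      u,v=proj(p,[.5591+c*x-sn*y,.0185+sn*x+c*y,z]); cv2.circle(im,(int((u-80+.5)*4),int((v-100+.5)*4)),3,col,-1)
cv2.imwrite("pics/s5.png",im)
```

```text
[ 0.53881008 -0.23318154  0.20554392] [0.28432413 0.06097694 0.30533928]
[{'rect': [0.2299, 0.3591, 0.366, 0.4516], 'conf': 0.65}]
```

View pics/s5.png

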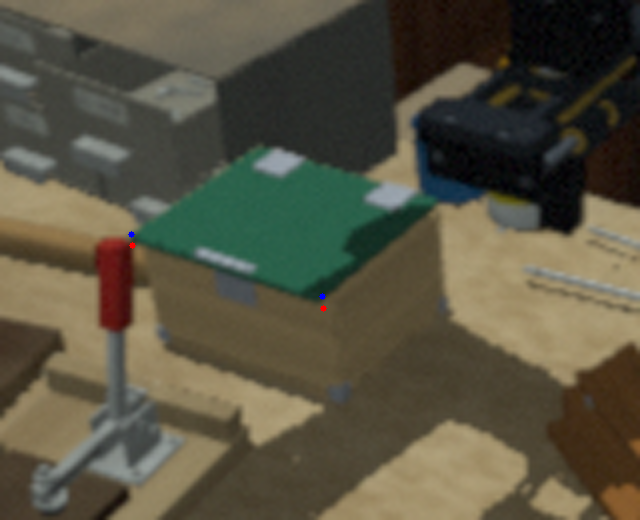

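The lid lies flat on the box with no gap at the side, with its near corners at (135,240) and (323,300). The press force of about 15 N is well above the 2–3 N the hinge friction needs, so the lid is seated on the rim.

```bash
python3 -c "
from bench import close_job
print(close_job())"
```

```text
the job is handed in; nothing more can be done
None
```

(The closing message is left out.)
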